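# Load the tilted tumbling barrel

## Robot

A 6-joint arm with a two-finger parallel gripper is mounted at the origin on the work surface. World frame = base frame: x ahead of the robot, y to its left, z up, the work surface at z = 0. Lengths are in m, angles in rad, forces in N, time in s.
With the tool pointing down it reaches from about 0.3 to 0.825 m from the base axis. Payload 5.4 kg.
Tool frame: the origin (TCP) lies at the centre of the arm's flange, where the gripper is bolted on; the fingertips stand arm.finger_overhang ahead of it and the grasp point (between the pads) lies 171 mm ahead of it (arm.finger_overhang is the distance from the TCP to the fingertips, in m); y points along the fingers, x is the direction in which the jaws open and shut, and the axes are right-handed (so a half turn about y gives the same grasp; the last joint's range is limited). The gripper opens to 92 mm and grips with 3 to 60 N. Pads are 20 mm wide; open, the fingers measure 128 mm over their backs; the gripper's body (75 mm by 189 mm) begins 69 mm behind the grasp point.
Start: joints at [1.104, 0.158, 1.597, -0, 1.386, -0.21], TCP at [0.146, 0.556, 0.405] pointing down, gripper open.
Joint ranges: [-2.91, 2.91], [-0.94, 2.29], [0.18, 2.7], [-1.29, 4.43], [0.17, 2.64], [-3, 3]. Speed limits (rad/s): [2.57, 2.57, 3.14, 3.14, 3.14, 3.14].

## Interface

Orientations are given as a rotation vector (axis times angle).
In Python, from workcell import arm gives the robot as it stands.
- The arm moves only by the tool jog_arm, never from a script. Its argument "moves" is a list of rows, each a list of 3 entries, a list of its own where there are three numbers: the turn, a rotation vector about the tool's x, y, z in degrees, then the shift along the tool's x, y, z in m, then the opening, from -1 (shut) to 1 (fully open). In form: [[[ax, ay, az], [tx, ty, tz], claw], ...]. A call has exactly 10 rows; each row is the pose to reach, as a shift and turn from the pose measured when the call began, along the tool's axes at that moment; what a row does not reach only later rows make up. A row lasts 1/8 s, in which the tool goes at most 62.5 mm and 10.7 degrees, less where a joint would pass 70% of its speed; a pose out of reach is approached as far as the arm can. A call with a gripper value outside its range is refused whole. The fingers move at their own pace and stop on an object; "force" is the grip in N (left out, the last holds). Time passes only in rows, so rows that repeat a pose let the fingers close, or fill a call up. It gives the time, the measured TCP pose, the force and the opening at its end, in the units of the state.
- arm.read_state(): the state, without advancing time (a new reading comes with each control period).
- arm.read_camera(name): name is "scene" or "top"; returns a dict with "color" (420x560x3 uint8, blue, green, red), "fx", "fy", "cx", "cy" (pixels), "cam_to_world" (4x4, takes a point from camera to world coordinates). Camera axes: x right, y down, z forward; pixel columns grow to the right and rows downward; lengths in m; the calibration is good to about 2 mm. A picture is of the moment at which its call begins. There is no depth.
- arm.hand_in(): hands the job in, once; it reports no verdict.
The state is a dict: "time": time; "qpos": joint angles; "qvel": joint speeds; "tau": joint torques, N m; "position": TCP position; "tool_rot": TCP orientation; "force": force on the tool from outside, world axes, zero at the start; "moment": the same for the moment, N m; "width": finger opening in m.
Only numpy, scipy, OpenCV 4.12 (cv2) and the standard library are available. Lean on these libraries where they do the work, as an engineer would, in place of code of your own. Each camera call takes 0.05 s, during which the arm holds its last target. There are 200 camera calls.

## Task

Load the tumbler for its next run: put the green stone egg into the open tilted barrel first, then the purple stone ball. The stones chip, so lower each one all the way to the bottom of the barrel (or onto the stone already there) and let go gently, without dropping it in or pressing hard. Leave the copper ball and the other things on the bench where they are.

Things in the scene. Friction and masses are not known exactly. Their poses are not given: they have to be found in the camera images.
- tumbler: The tumbler, fixed: blue base plate 270 x 210 mm, 16 mm thick, low motor box at the back, a grey open barrel leaning towards its front (-x of this body) and a clear splash guard over the barrel. Origin: centre of the base's underside; z up, +x away from the mouth.
- guard_edge (a point): Middle of the front edge (yellow strip, 214 mm long along the tumbler's y) of the clear splash guard: a level sheet reaching 210 mm back from here, top 5 mm above this point, underside 5 mm below. It covers the upper half of the barrel's mouth and leaves no room for a tool straight down: come in tilted, along the barrel's axis.
- barrel: Grey open barrel, a tapered round bucket, fixed, leaning 36 degrees from vertical to the tumbler's front. Origin: centre of its bottom's underside, 60 mm above the bench. z runs along its axis out of the mouth; y is level; -x is the low side. Height 125 mm, bottom 6 mm and walls 5 mm thick; inside diameter 120 mm at the floor, 170 mm at the mouth.
- barrel_floor (a point): Centre of the barrel's inner floor (barrel z = 0.006); axes as the barrel.
- barrel_mouth (a point): Centre of the barrel's open mouth (barrel z = 0.125); axes as the barrel.
- egg: Green stone egg, 44 mm across, 56 mm long, about 160 g, standing blunt end down in a stand. Origin: its lower (blunt) end; z runs along its length towards the narrower end.
- egg_center (a point): Point on the egg's long axis at its widest (44 mm across), 22 mm from the blunt end, 34 mm from the narrow end: where to grip it.
- ball: Purple stone ball, 44 mm across, about 120 g, resting in a stand. Origin: a point on its surface (its underside at the start), turns with it: use point ball_center.
- ball_center (a point): Centre of the purple ball.
- copper_center (a point): Centre of the copper ball, 44 mm across, resting in the third stand. It stays there.
- stand_egg: Small pale wooden stand, fixed: round foot 60 mm across and 6 mm thick carrying an upright tube 34 mm across (hole 24 mm) whose top is 26 mm above the table. Origin: centre of its underside. Holds the egg.
- stand_ball: Small pale wooden stand, fixed: round foot 60 mm across and 6 mm thick carrying an upright tube 34 mm across (hole 24 mm) whose top is 26 mm above the table. Origin: centre of its underside. Holds the purple ball.
- stand_copper: Small pale wooden stand, fixed: round foot 60 mm across and 6 mm thick carrying an upright tube 34 mm across (hole 24 mm) whose top is 26 mm above the table. Origin: centre of its underside. Holds the copper ball.
- jar_orange: Bystander: closed orange jar, 44 mm across, 45 mm tall. Origin: centre of its underside.
- jar_green: Bystander: closed green jar, 44 mm across, 45 mm tall. Origin: centre of its underside.
- mallet: Bystander: wooden mallet lying flat, head 95 mm long and 56 mm thick along its x, handle 22 mm thick and 190 mm long along its y. Origin: under the middle of the head.
- block: Bystander: steel bench block 80 x 80 x 22 mm. Origin: centre of its underside.
Things that resemble listed ones, but are neither listed nor needed, are in the scene too. Leave any black look-alike of the egg alone.

How it is judged:
On the way, in this order (a step that is already met when the one before it is completed fails the run):
1. The green egg lies in the barrel, let go, while the purple ball is not in it yet (z of egg_center in the frame of barrel between 0 and 0.1 m and x of egg_center in the frame of barrel between -0.085 and 0.085 m and y of egg_center in the frame of barrel between -0.085 and 0.085 m and contact force between the fingers and egg below 0.05 N and linear speed of egg below 0.05 m/s and not (z of ball_center in the frame of barrel between 0 and 0.1 m and x of ball_center in the frame of barrel between -0.085 and 0.085 m and y of ball_center in the frame of barrel between -0.085 and 0.085 m)), for 0.2 s.
2. The purple ball lies in the barrel too, let go (z of ball_center in the frame of barrel between 0 and 0.1 m and x of ball_center in the frame of barrel between -0.085 and 0.085 m and y of ball_center in the frame of barrel between -0.085 and 0.085 m and contact force between the fingers and ball below 0.05 N and linear speed of ball below 0.05 m/s), for 0.2 s.
At the end, for the whole second after the job is handed in: Egg and purple ball both lie inside the barrel (widest point or centre within 85 mm sideways of its axis and at barrel z 0 to 0.10 m), at rest (under 0.05 m/s) and let go; the copper ball, jars, mallet and block are within 30 mm of where they started (all of step 2 and z of egg_center in the frame of barrel between 0 and 0.1 m and x of egg_center in the frame of barrel between -0.085 and 0.085 m and y of egg_center in the frame of barrel between -0.085 and 0.085 m and linear speed of egg below 0.05 m/s and contact force between the fingers and egg below 0.05 N and distance of each of copper_center, jar_orange, jar_green, mallet, block from where it was at the start of the episode below 0.03 m); the robot touches nothing.
It fails at once if The egg moves faster than 0.75 m/s inside the barrel (dropped in: a free fall of about 3 cm) (z of egg_center in the frame of barrel between 0 and 0.1 m and x of egg_center in the frame of barrel between -0.085 and 0.085 m and y of egg_center in the frame of barrel between -0.085 and 0.085 m and linear speed of egg above 0.75 m/s).
It fails at once if The purple ball moves faster than 0.75 m/s inside the barrel (dropped in: a free fall of about 3 cm) (z of ball_center in the frame of barrel between 0 and 0.1 m and x of ball_center in the frame of barrel between -0.085 and 0.085 m and y of ball_center in the frame of barrel between -0.085 and 0.085 m and linear speed of ball above 0.75 m/s).
It fails at once if A stone is knocked or pressed against the tumbler, its barrel or the other stone with more than 60 N (contact force between any of egg, ball and tumbler above 60 N or contact force between egg and ball above 60 N).
It fails at once if The copper ball or another bystander is moved by more than 30 mm (distance of any of copper_center, jar_orange, jar_green, mallet, block from where it was at the start of the episode above 0.03 m).
It also fails if it takes over 64 s, if anything falls off the work surface, if the arm or the gripper's body presses on something with over 40 N, if the wrist force passes 120 N, or if a joint passes its speed limit or range.

## Working session

There is one attempt and no reset: what is moved stays moved. The work goes in short steps, Python scripts to look and compute and a tool call to move; the robot and the scene stay as the last step left them, time stands still between calls to the robot, and variables do not carry over. Pictures are saved under pics/ and viewed, about 8 in all and at most 12, crops included, and the job is handed in when it is done.

Besides the shell and the picture viewer there is one more tool, called by a JSON object that holds its "op" and its "data". jog_arm: Moves the arm, as the interface text tells. Its arguments: {"type":"object","properties":{"moves":{"type":"array"},"force":{"type":"number"}},"required":["moves"]}

```bash
mkdir -p pics; ls
python3 - <<'E'
from workcell import arm
import cv2
s=arm.read_state(); print(s, arm.finger_overhang)
for n in("scene","top"):
    c=arm.read_camera(n); cv2.imwrite(f"pics/{n}0.png",c["color"]); print(n,c["fx"],c["fy"],c["cx"],c["cy"],c["cam_to_world"].round(4).tolist())
E
```

```text
pics
{'time': 0.0, 'qpos': array([ 1.10390320e+00,  1.59048961e-01,  1.59819884e+00, -1.39821712e-05,
        1.38616588e+00, -2.10131113e-01]), 'qvel': array([ 0.00125404,  0.00050145, -0.00061682,  0.0013066 , -0.00029592,
       -0.00187883]), 'tau': array([ 4.71153326e-04, -3.85560250e+01, -3.22114098e+01,  7.03226100e-02,
        3.78258771e-02, -1.20621003e-04]), 'position': array([0.14593847, 0.55589684, 0.40373536]), 'tool_rot': array([-1.32060386, -1.01675485,  1.01948244]), 'force': array([-0.79077835, -0.35708032, -0.27881329]), 'moment': array([-0.04970963,  0.02229091,  0.03595387]), 'width': 0.09184365999945489} 0.1901
scene 460.3761957828821 460.3761957828821 278.1034189895929 213.55921652170477 [[0.4103, 0.601, -0.6859, 1.2008], [0.9119, -0.2806, 0.2996, -0.2996], [-0.0124, -0.7484, -0.6632, 0.8818], [0.0, 0.0, 0.0, 1.0]]
top 514.5582993416446 514.5582993416446 276.7350735034094 219.46946390923932 [[-0.0027, -0.9872, 0.1596, 0.2687], [-0.9997, -0.0013, -0.0247, 0.0151], [0.0246, -0.1596, -0.9869, 1.4082], [0.0, 0.0, 0.0, 1.0]]
```

View pics/scene0.png

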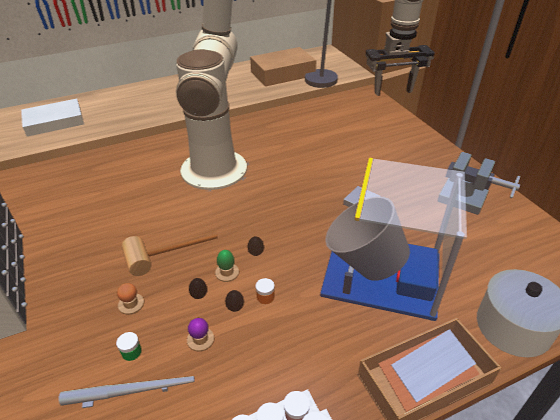

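View pics/top0.png

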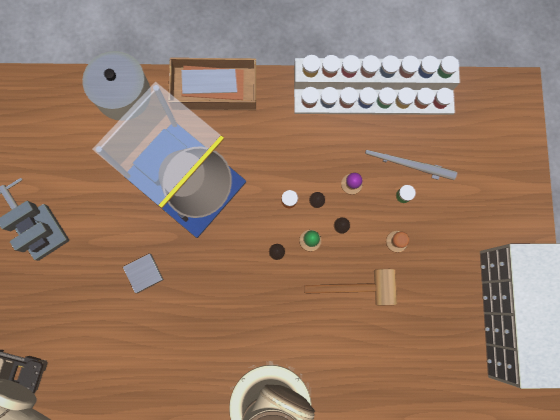

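Scene: the green egg on its stand is at scene (225,258) / top (312,239). The purple ball is at (198,327) / (354,181) and copper at (126,292) / (400,240). The three black egg look-alikes are at top (277,251), (342,225), (317,200). The green one on the stand fits "egg"; I'll confirm it in a crop. The yellow guard edge in top runs (161,206)–(222,138).

```bash
cat > h.py <<'E'
import numpy as np, cv2
from scipy.spatial.transform import Rotation as R
from workcell import arm
def ray(c,p):
    T=c["cam_to_world"]; d=T[:3,:3]@np.array([(p[0]-c["cx"])/c["fx"],(p[1]-c["cy"])/c["fy"],1]); return T[:3,3],d/np.linalg.norm(d)
def plane(c,p,z):
    o,d=ray(c,p); return o+d*(z-o[2])/d[2]
def tri(c1,p1,c2,p2):
    o,d=ray(c1,p1); q,e=ray(c2,p2); st=np.linalg.lstsq(np.c_[d,-e],q-o,rcond=None)[0]
    a=o+st[0]*d; b=q+st[1]*e; return (a+b)/2, np.linalg.norm(a-b)
def proj(c,P):
    v=np.linalg.inv(c["cam_to_world"])@np.r_[P,1]; return np.array([c["fx"]*v[0]/v[2]+c["cx"],c["fy"]*v[1]/v[2]+c["cy"]])
RNG=dict(egg=((50,120,30),(75,255,255)),ball=((130,100,30),(160,255,255)),yel=((25,150,120),(34,255,255)),blue=((108,120,60),(125,255,255)))
def mask(c,k,roi=None):
    m=cv2.inRange(cv2.cvtColor(c["color"],cv2.COLOR_BGR2HSV),*map(np.array,RNG[k]))
    if roi: z=np.zeros_like(m); x0,y0,x1,y1=roi; z[y0:y1,x0:x1]=m[y0:y1,x0:x1]; m=z
    return m
def big(m):
    n,l,s,ce=cv2.connectedComponentsWithStats(m); i=1+np.argmax(s[1:,4]); return l==i,s[i],ce[i]
E
python3 - <<'E'
from h import *
S=arm.read_camera("scene");T=arm.read_camera("top")
for k,rs,rt in(("egg",(205,235,245,275),(295,225,330,252)),("ball",(180,310,215,345),(340,168,370,195))):
    _,a,p=big(mask(S,k,rs));_,b,q=big(mask(T,k,rt)); print(k,a,p.round(1),b,q.round(1),tri(S,p,T,q),plane(T,q,.045),plane(S,p,.045))
ends={}
for n,c in(("S",S),("T",T)):
    m,st,_=big(mask(c,"yel",(330,140,400,230) if n=="S" else (150,125,235,215))); ys,xs=np.nonzero(m)
    r=cv2.minAreaRect(np.c_[xs,ys].astype(np.float32)); b=cv2.boxPoints(r); b=b[np.argsort(b[:,1])]; ends[n]=[b[:2].mean(0),b[2:].mean(0)]; print(n,r,ends[n])
E_=[tri(S,ends["S"][i],T,ends["T"][i]) for i in(0,1)]; print(E_, np.linalg.norm(E_[0][0]-E_[1][0]))
m,st,_=big(mask(T,"blue",(90,90,260,250))); print(st)
# Blue front corners on top
ys,xs=np.nonzero(m)
for f in (xs,ys,-xs): i=np.argmax(f); print(xs[i],ys[i],plane(T,(xs[i],ys[i]),.016))
a=cv2.resize(S["color"][225:360,95:285],None,fx=4,fy=4,interpolation=cv2.INTER_CUBIC); cv2.imwrite("pics/c1.png",a)
E
```

```text
egg [217 250  16  12 122] [224.3 255.4] [306 232  13  13 128] [311.9 237.8] (array([ 0.43764889, -0.11132886,  0.06195055]), np.float64(0.00021568561883692966)) [ 0.43980661 -0.11281623  0.045     ] [ 0.42183262 -0.10753944  0.045     ]
ball [188 318  20  21 321] [197.6 327.7] [347 173  15  15 185] [353.9 180.1] (array([ 0.59860384, -0.22994784,  0.04425076]), np.float64(0.0003898114831372952)) [ 0.59837661 -0.23000379  0.045     ] [ 0.59920896 -0.22982525  0.045     ]
S ((363.9411926269531, 187.2353057861328), (4.3656415939331055, 60.63390350341797), 14.03624439239502) [array([371.29413, 157.82355], dtype=float32), array([356.58826, 216.64706], dtype=float32)]
T ((190.80165100097656, 171.26954650878906), (3.8076059818267822, 92.84211730957031), 41.784515380859375) [array([221.73344, 136.6554 ], dtype=float32), array([159.86986, 205.8837 ], dtype=float32)]
[(array([0.61760261, 0.1212904 , 0.38901914]), np.float64(0.043515222327533604)), (array([0.50083804, 0.25323667, 0.11022936]), np.float64(0.058903705512844705))] 0.32979921988722205
[163 169  83  68 785]
245 181 [0.60182185 0.0679646  0.016     ]
196 236 [0.44817094 0.19983519 0.016     ]
163 207 [0.52812584 0.2916295  0.016     ]
```

View pics/c1.png

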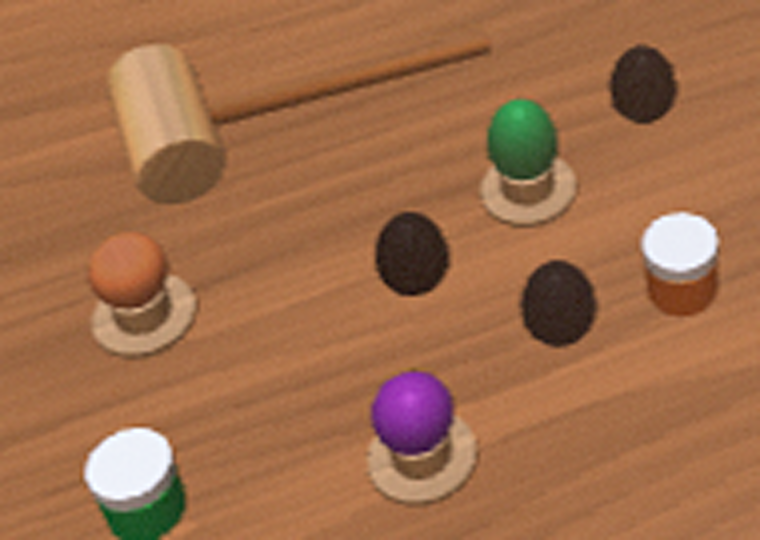

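The crop confirms that the green egg at crop (522,140) and the purple ball (412,412) are on stands, while the black eggs stand bare on the table. The guard ends got paired the wrong way round, so I'll redo that and look at the barrel rim.

```bash
cat >> h.py <<'E'
RNG["egg"]=((45,60,15),(85,255,255)); RNG["ball"]=((125,60,15),(168,255,255))
E
python3 - <<'E'
from h import *
S=arm.read_camera("scene");T=arm.read_camera("top")
for k,rs,rt in(("egg",(205,235,245,275),(295,225,330,252)),("ball",(180,310,215,345),(340,168,370,195))):
    _,a,p=big(mask(S,k,rs));_,b,q=big(mask(T,k,rt)); print(k,a,b,tri(S,p,T,q))
s=[(371.3,157.8),(356.6,216.6)];t=[(221.7,136.7),(159.9,205.9)]
A,B=tri(S,s[0],T,t[1]),tri(S,s[1],T,t[0]); print(A,B,np.linalg.norm(A[0]-B[0]),"mid",(A[0]+B[0])/2)
d=(A[0]-B[0])[:2]; print("yaw of xt",np.degrees(np.arctan2(-d[0],d[1])))
a=cv2.resize(S["color"][185:305,315:415],None,fx=4,fy=4,interpolation=cv2.INTER_CUBIC)
b=cv2.resize(T["color"][130:250,150:250],None,fx=4,fy=4,interpolation=cv2.INTER_CUBIC)
cv2.imwrite("pics/c2.png",np.hstack([a,b]))
E
```

```text
egg [217 250  17  20 262] [304 231  16  16 190] (array([ 0.43851512, -0.11132031,  0.04825009]), np.float64(0.0004365079348108722))
ball [188 318  20  21 335] [347 173  15  16 194] (array([ 0.59856261, -0.23000386,  0.04405679]), np.float64(0.00015650177830239576))
(array([0.48360855, 0.24897622, 0.27150431]), np.float64(0.002440789346415273)) (array([0.64438368, 0.11235368, 0.27241217]), np.float64(0.00017273968585297024)) 0.2109862209592039 mid [0.56399612 0.18066495 0.27195824]
yaw of xt 49.64297858631138
```

View pics/c2.png

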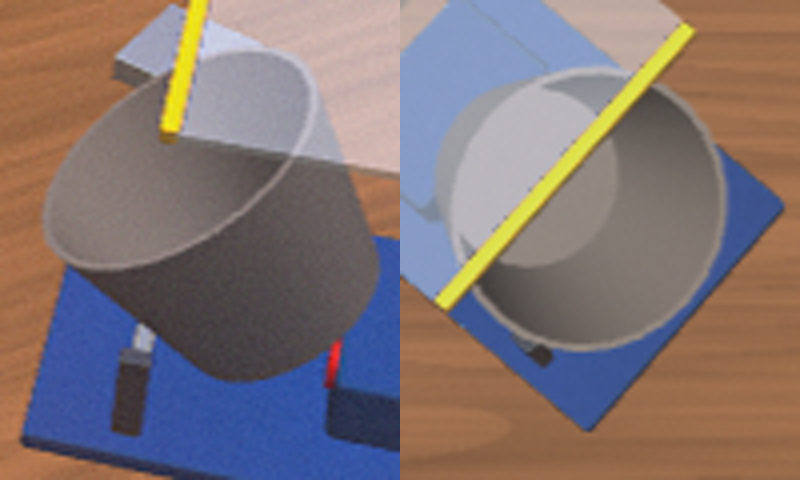

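The top crop shows the rim (outer edge through (722,210), (640,335), (580,350), (600,68)) and the scene crop shows the whole rim ((45,205), (100,268), (315,110), (250,50)). The guard edge is at z=0.272, length 0.211 (given 0.214). I'll fit the mouth circle centre and plan the egg approach.

```bash
cat >> h.py <<'E'
YAW=np.radians(49.5); XT=np.array([np.cos(YAW),np.sin(YAW),0]); YT=np.array([-XT[1],XT[0],0]); UP=np.array([0,0,1.])
c36,s36=np.cos(np.radians(36)),np.sin(np.radians(36))
ZB=c36*UP-s36*XT; XB=c36*XT+s36*UP; RB=np.c_[XB,YT,ZB]
def st():
    s=arm.read_state(); return s,R.from_rotvec(s["tool_rot"]).as_matrix(),np.array(s["position"])
def goto(grasp_pt,ydir,xdir,ahead=.185):
    """tool-frame turn (deg) and shift for a target"""
    s,M,p=st(); y=ydir/np.linalg.norm(ydir); x=xdir-y*(xdir@y); x/=np.linalg.norm(x)
    best=None
    for sg in(1,-1):
        N=np.c_[sg*x,y,np.cross(sg*x,y)]; rv=R.from_matrix(M.T@N).as_rotvec(degrees=True); t=M.T@(grasp_pt-y*ahead-p)
        print(sg,"turn",rv.round(1),"shift",t.round(4),"|t|",np.linalg.norm(t).round(3),"TCP",(grasp_pt-y*ahead).round(3))
E
python3 - <<'E'
from h import *
from scipy.optimize import least_squares
S=arm.read_camera("scene");T=arm.read_camera("top")
tp=[(722,210),(690,287),(640,335),(580,350),(600,68),(660,85),(695,120)]
sp=[(45,205),(62,250),(100,268),(200,240),(270,185),(315,110),(300,65),(250,50),(100,120)]
rays=[ray(T,(150+(u-400)/4,130+v/4)) for u,v in tp]+[ray(S,(315+u/4,185+v/4)) for u,v in sp]
def f(q):
    C=np.array([*q,.1611]); out=[]
    for o,d in rays:
        P=o+d*((C-o)@ZB)/(d@ZB); out.append(np.linalg.norm(P-C)-.090)
    return out
r=least_squares(f,[.53,.14]); print(r.x,(np.array(r.fun)*1e3).round(1))
C=np.array([*r.x,.1611]); O=C-.125*ZB; print("O",O, "lateral vs guard mid",(C-[.564,.1807,0])@YT)
G=RB.T@(np.array([.564,.1807,.267])-O); print("guard lower edge in barrel",G)
s,M,p=st(); print(M.round(3).tolist())
goto(np.array([.4385,-.1113,.044]),-UP,M[:,0])
E
```

```text
[0.56386498 0.18142222] [ 0.3 -1.9  0.9  0.4 -3.  -1.2 -1.8 -0.8 -3.   0.2 -0.1 -2.  -2.1 -4.7
 -5.3 -3.1]
O [0.61158197 0.23729165 0.05997288] lateral vs guard mid 0.0005717169542323904
guard lower edge in barrel [ 0.0618731  -0.00057172  0.21094616]
[[0.254, -0.0, -0.967], [0.967, -0.0, 0.254], [-0.0, -1.0, 0.0]]
1 turn [-0. -0. -0.] shift [-0.5712  0.1757 -0.4524] |t| 0.75 TCP [ 0.438 -0.111  0.229]
-1 turn [  0. 180.  -0.] shift [-0.5712  0.1757 -0.4524] |t| 0.75 TCP [ 0.438 -0.111  0.229]
```

The mouth centre fits at (0.564, 0.181, 0.161) with residuals mostly within 3 mm, right under the guard edge as described. I'll move above the egg with the jaws turned clear of the black decoys.

{"op": "jog_arm", "data": {"moves": [[[0, 10, 0], [-0.05, 0.01, -0.04], 1], [[0, 20, 0], [-0.1, 0.02, -0.08], 1], [[0, 30, 0], [-0.15, 0.03, -0.12], 1], [[0, 40, 0], [-0.2, 0.04, -0.16], 1], [[0, 50, 0], [-0.25, 0.05, -0.2], 1], [[0, 55, 0], [-0.3, 0.06, -0.24], 1], [[0, 55, 0], [-0.35, 0.07, -0.28], 1], [[0, 55, 0], [-0.4, 0.08, -0.32], 1], [[0, 55, 0], [-0.45, 0.09, -0.36], 1], [[0, 55, 0], [-0.5, 0.1, -0.4], 1]], "force": 25}}

```text
time: 1.65
position: [0.3971, -0.0104, 0.3084]
tool_rot: [-1.554, -0.278, 0.276]
force: [0.9, 0.8, 0.3]
width: 0.0917
```

Run:
```python
from h import *
s,M,p=st(); print(p,s["qpos"].round(2),M.round(3).tolist())
a=np.radians(20); goto(np.array([.4385,-.1113,.044]),-UP,np.array([np.cos(a),np.sin(a),0]))
```

```text
[ 0.39712174 -0.01042677  0.30841888] [-0.33 -0.23  2.17  0.    1.2  -0.69] [[0.938, 0.002, -0.346], [0.346, -0.001, 0.938], [0.001, -1.0, -0.001]]
1 turn [0.1 0.2 0.1] shift [ 0.0038  0.0795 -0.1089] |t| 0.135 TCP [ 0.438 -0.111  0.229]
-1 turn [ 1.000e-01 -1.798e+02 -1.000e-01] shift [ 0.0038  0.0795 -0.1089] |t| 0.135 TCP [ 0.438 -0.111  0.229]
```

{"op": "jog_arm", "data": {"moves": [[[0, 0, 0], [0.004, 0, -0.05], 1], [[0, 0, 0], [0.004, 0, -0.09], 1], [[0, 0, 0], [0.004, 0, -0.109], 1], [[0, 0, 0], [0.004, 0.02, -0.109], 1], [[0, 0, 0], [0.004, 0.04, -0.109], 1], [[0, 0, 0], [0.004, 0.06, -0.109], 1], [[0, 0, 0], [0.004, 0.07, -0.109], 1], [[0, 0, 0], [0.004, 0.0795, -0.109], 1], [[0, 0, 0], [0.004, 0.0795, -0.109], 1], [[0, 0, 0], [0.004, 0.0795, -0.109], 1]]}}

```text
time: 2.9
position: [0.439, -0.1114, 0.2296]
tool_rot: [-1.554, -0.279, 0.275]
force: [-0.4, -0.8, -0.1]
width: 0.0917
```

Run:
```python
from h import *
s,M,p=st(); print(p,s["force"],s["width"])
a=np.radians(20); goto(np.array([.4385,-.1113,.044]),-UP,np.array([np.cos(a),np.sin(a),0]))
S=arm.read_camera("scene"); cv2.imwrite("pics/g1.png",cv2.resize(S["color"][160:320,150:330],None,fx=4,fy=3.75))
```

```text
[ 0.43904082 -0.11143875  0.22961707] [-0.36319589 -0.7738153  -0.07852679] 0.09168330386524932
1 turn [0.1 0.2 0.1] shift [-0.0005  0.0006  0.0003] |t| 0.001 TCP [ 0.438 -0.111  0.229]
-1 turn [   0.2 -179.8   -0.2] shift [-0.0005  0.0006  0.0003] |t| 0.001 TCP [ 0.438 -0.111  0.229]
```

View pics/g1.png

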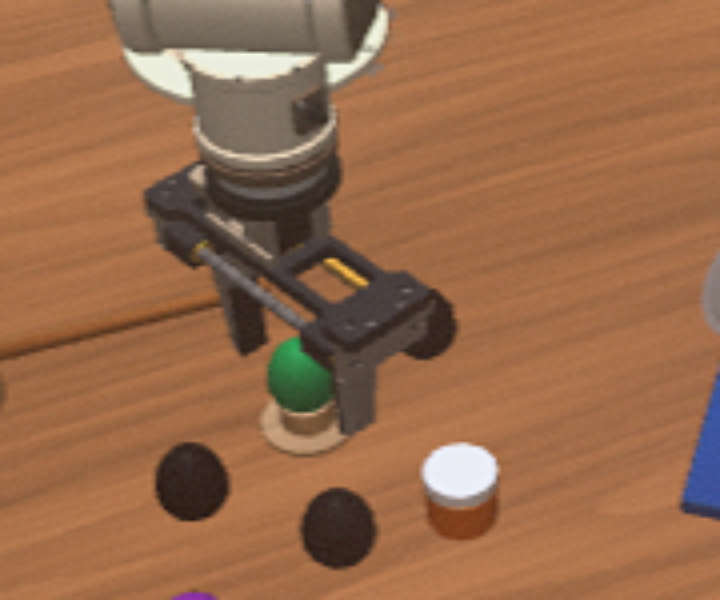

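The fingers straddle the green egg at crop (300,375), clear of the decoys. Next I close and lift.

{"op": "jog_arm", "data": {"moves": [[[0, 0, 0], [0, 0, 0], -0.3], [[0, 0, 0], [0, 0, 0], -0.3], [[0, 0, 0], [0, 0, 0], -0.3], [[0, 0, 0], [0, 0, 0], -0.3], [[0, 0, 0], [0, 0, 0], -0.3], [[0, 0, 0], [0, 0, 0], -0.3], [[0, 0, 0], [0, 0, 0], -0.3], [[0, 0, 0], [0, -0.01, 0], -0.3], [[0, 0, 0], [0, -0.03, 0], -0.3], [[0, 0, 0], [0, -0.05, 0], -0.3]], "force": 25}}

```text
time: 4.2
position: [0.4388, -0.1113, 0.2805]
tool_rot: [-1.554, -0.279, 0.275]
force: [0.1, -0.5, -1.3]
width: 0.0427
```

```bash
cat >> h.py <<'E'
O=np.array([.6116,.2373,.06])
def bar(x,y,z): return O+RB@np.array([x,y,z])
def inb(P): return RB.T@(P-O)
E
python3 - <<'E'
from h import *
s,M,p=st(); print(p,s["force"],s["width"],s["qpos"].round(2))
for z in(.30,.20,.05): print(z); goto(bar(-.035,0,z),-ZB,YT)
E
```

```text
[ 0.43881811 -0.11131325  0.28052197] [ 0.1278099  -0.5233134  -1.25026794] 0.04267937594200862 [-0.52 -0.02  2.05  0.    1.11 -0.87]
0.3
1 turn [ -21.6 -114.6  -37.3] shift [ 0.0097 -0.1515  0.1139] |t| 0.19 TCP [ 0.408 -0.001  0.432]
-1 turn [ 32.5  58.7 -18.9] shift [ 0.0097 -0.1515  0.1139] |t| 0.19 TCP [ 0.408 -0.001  0.432]
0.2
1 turn [ -21.6 -114.6  -37.3] shift [ 0.0608 -0.0705  0.1427] |t| 0.17 TCP [0.446 0.044 0.351]
-1 turn [ 32.5  58.7 -18.9] shift [ 0.0608 -0.0705  0.1427] |t| 0.17 TCP [0.446 0.044 0.351]
0.05
1 turn [ -21.6 -114.6  -37.3] shift [0.1374 0.051  0.186 ] |t| 0.237 TCP [0.504 0.111 0.23 ]
-1 turn [ 32.5  58.7 -18.9] shift [0.1374 0.051  0.186 ] |t| 0.237 TCP [0.504 0.111 0.23 ]
```

Gripped (42.7 mm, 1.3 N of weight). I'll go to the pre-entry pose, in line with the barrel axis.

{"op": "jog_arm", "data": {"moves": [[[0, 0, 0], [0.0, -0.04, 0.01], -0.3], [[4, 7, -2.3], [0.0, -0.08, 0.025], -0.3], [[8, 14.7, -4.7], [0.002, -0.11, 0.04], -0.3], [[12, 22, -7], [0.004, -0.13, 0.055], -0.3], [[16, 29, -9.4], [0.006, -0.145, 0.07], -0.3], [[20, 36.5, -11.8], [0.008, -0.1515, 0.085], -0.3], [[24, 44, -14.2], [0.01, -0.1515, 0.1], -0.3], [[28.5, 51.5, -16.5], [0.01, -0.1515, 0.114], -0.3], [[32.5, 58.7, -18.9], [0.01, -0.1515, 0.114], -0.3], [[32.5, 58.7, -18.9], [0.01, -0.1515, 0.114], -0.3]]}}

```text
time: 5.45
position: [0.4078, -0.0007, 0.4318]
tool_rot: [-0.904, 0.331, -0.652]
force: [-0.1, -0.2, -0.6]
width: 0.0429
```

Run:
```python
from h import *
s,M,p=st(); print(p,s["force"],s["width"],s["qpos"].round(2)); print("held in barrel",inb(p+M[:,1]*.185))
for z in(.20,.07,.05): print(z); goto(bar(-.035,0,z),-ZB,YT)
S=arm.read_camera("scene"); cv2.imwrite("pics/e1.png",cv2.resize(S["color"][60:320,200:500],None,fx=2.3,fy=2.3,interpolation=cv2.INTER_CUBIC))
```

```text
[ 0.40780985 -0.00067569  0.4318082 ] [-0.09060296 -0.21082747 -0.61577096] 0.04286560463871404 [-0.5  -0.45  2.14  0.63  1.36  0.1 ]
held in barrel [-0.03523164  0.00035646  0.29995797]
0.2
1 turn [ 0.000e+00 -1.799e+02 -1.000e-01] shift [0.0004 0.1    0.0001] |t| 0.1 TCP [0.446 0.044 0.351]
-1 turn [0.1 0.1 0. ] shift [0.0004 0.1    0.0001] |t| 0.1 TCP [0.446 0.044 0.351]
0.07
1 turn [ 0.000e+00 -1.799e+02 -1.000e-01] shift [0.0003 0.23   0.0003] |t| 0.23 TCP [0.496 0.102 0.246]
-1 turn [0.1 0.1 0. ] shift [0.0003 0.23   0.0003] |t| 0.23 TCP [0.496 0.102 0.246]
0.05
1 turn [ 0.000e+00 -1.799e+02 -1.000e-01] shift [0.0003 0.25   0.0003] |t| 0.25 TCP [0.504 0.111 0.23 ]
-1 turn [0.1 0.1 0. ] shift [0.0003 0.25   0.0003] |t| 0.25 TCP [0.504 0.111 0.23 ]
```

View pics/e1.png

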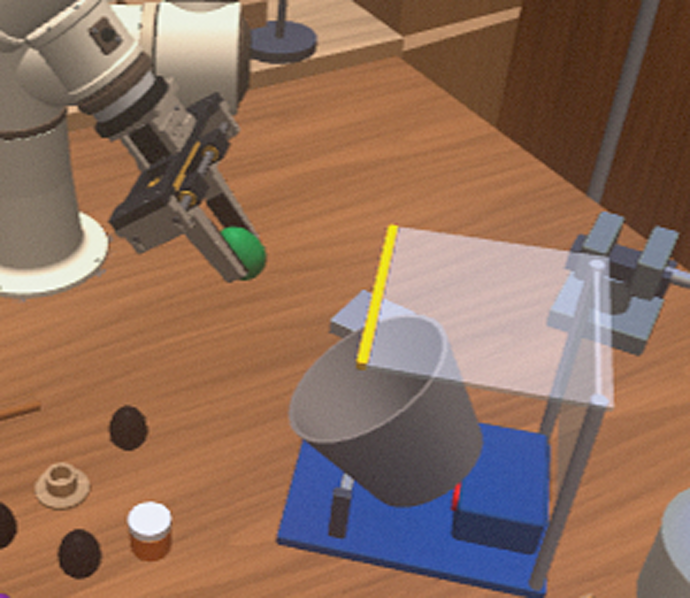

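The egg is held at crop (243,252), aligned with the axis and short of the guard; the stand at (62,485) is empty. Next I go in along the axis.

{"op": "jog_arm", "data": {"moves": [[[0, 0, 0], [0, 0.03, 0], -0.3], [[0, 0, 0], [0, 0.06, 0], -0.3], [[0, 0, 0], [0, 0.09, 0], -0.3], [[0, 0, 0], [0, 0.12, 0], -0.3], [[0, 0, 0], [0, 0.15, 0], -0.3], [[0, 0, 0], [0, 0.18, 0], -0.3], [[0, 0, 0], [0, 0.205, 0], -0.3], [[0, 0, 0], [0, 0.225, 0], -0.3], [[0, 0, 0], [0, 0.238, 0], -0.3], [[0, 0, 0], [0, 0.243, 0], -0.3]]}}

```text
time: 6.75
position: [0.5006, 0.1078, 0.2345]
tool_rot: [-0.906, 0.331, -0.65]
force: [-0.2, 1.2, -2.0]
width: 0.0428
```

Run:
```python
from h import *
s,M,p=st(); print(p,s["force"],s["width"],s["qpos"].round(2)); print("held in barrel",inb(p+M[:,1]*.185), "tool axes in barrel",(RB.T@M).round(3).tolist())
a=arm.read_camera("scene")["color"][100:320,250:450];b=arm.read_camera("top")["color"][110:330,100:300]
cv2.imwrite("pics/e2.png",cv2.resize(np.hstack([a,b]),None,fx=2,fy=2,interpolation=cv2.INTER_CUBIC))
```

```text
[0.5006152  0.10775358 0.23447073] [-0.16320099  1.22210475 -2.03159254] 0.04275434780145809 [-0.16  0.11  2.08  0.8   0.77  0.  ]
held in barrel [-0.03601495  0.00047617  0.05641912] tool axes in barrel [[0.004, -0.003, 1.0], [-1.0, 0.001, 0.004], [-0.001, -1.0, -0.003]]
```

View pics/e2.png

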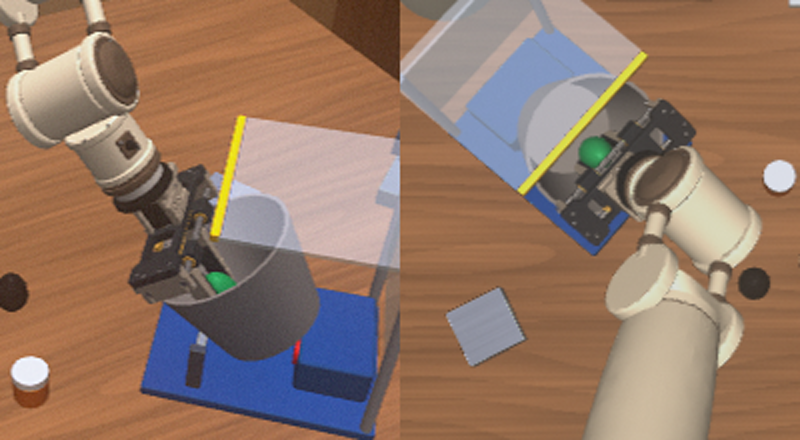

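The egg is inside the barrel and the gripper body (scene crop (165,270)) is just above the rim. I'll ease down and toward the low wall.

{"op": "jog_arm", "data": {"moves": [[[0, 0, 0], [0, 0.001, -0.001], -0.3], [[0, 0, 0], [0, 0.002, -0.002], -0.3], [[0, 0, 0], [0, 0.004, -0.003], -0.3], [[0, 0, 0], [0, 0.005, -0.004], -0.3], [[0, 0, 0], [0, 0.006, -0.004], -0.3], [[0, 0, 0], [0, 0.007, -0.004], -0.3], [[0, 0, 0], [0, 0.008, -0.004], -0.3], [[0, 0, 0], [0, 0.009, -0.004], -0.3], [[0, 0, 0], [0, 0.0095, -0.004], -0.3], [[0, 0, 0], [0, 0.0095, -0.004], -0.3]]}}

```text
time: 8.1
position: [0.5021, 0.1093, 0.2248]
tool_rot: [-0.905, 0.331, -0.65]
force: [0.5, 0.1, -2.1]
width: 0.0429
```

Run:
```python
from h import *
s,M,p=st(); print(p,s["force"],s["moment"],s["width"]); print("held in barrel",inb(p+M[:,1]*.185))
```

```text
[0.50207627 0.10934721 0.22483224] [ 0.47234103  0.11779928 -2.08527017] [-0.3909602   0.39501267  0.01319936] 0.042862618996813644
held in barrel [-0.03985568  0.00029552  0.04735108]
```

{"op": "jog_arm", "data": {"moves": [[[0, 0, 0], [0, 0.0005, 0], -0.3], [[0, 0, 0], [0, 0.001, 0], -0.3], [[0, 0, 0], [0, 0.0015, 0], -0.3], [[0, 0, 0], [0, 0.002, 0], -0.3], [[0, 0, 0], [0, 0.0025, 0], -0.3], [[0, 0, 0], [0, 0.003, 0], -0.3], [[0, 0, 0], [0, 0.003, 0], -0.3], [[0, 0, 0], [0, 0.003, 0], -0.3], [[0, 0, 0], [0, 0.003, 0], -0.3], [[0, 0, 0], [0, 0.003, 0], -0.3]], "force": 10}}

```text
time: 9.35
position: [0.5032, 0.1107, 0.2224]
tool_rot: [-0.905, 0.331, -0.65]
force: [0.5, 0.5, -1.8]
width: 0.0429
```

No contact yet and the egg is held. Now I release gently, opening only slightly.

{"op": "jog_arm", "data": {"moves": [[[0, 0, 0], [0, 0, 0], -0.07], [[0, 0, 0], [0, 0, 0], -0.05], [[0, 0, 0], [0, 0, 0], -0.03], [[0, 0, 0], [0, 0, 0], -0.01], [[0, 0, 0], [0, 0, 0], 0.01], [[0, 0, 0], [0, 0, 0], 0.03], [[0, 0, 0], [0, 0, 0], 0.06], [[0, 0, 0], [0, 0, 0], 0.09], [[0, 0, 0], [0, 0, 0], 0.09], [[0, 0, 0], [0, 0, 0], 0.09]], "force": 3}}

```text
time: 10.6
position: [0.5032, 0.1106, 0.2224]
tool_rot: [-0.905, 0.331, -0.65]
force: [0.1, 0.2, 0.5]
width: 0.0499
```

Run:
```python
from h import *
s,M,p=st(); print(s["force"],s["width"],inb(p+M[:,1]*.185))
T=arm.read_camera("top");S=arm.read_camera("scene")
m,b,q=big(mask(T,"egg",(150,130,260,250))); print("top",b,q)
print(cv2.countNonZero(mask(S,"egg",(330,150,420,300))))
for z in(.04,.09,.15): print(inb(plane(T,q,z)))
```

```text
[0.06870188 0.18174304 0.49676579] 0.04985942547139479 [-0.03986668  0.00023749  0.04437193]
top [188 178  17  17 195] [195.58974359 185.34358974]
6
[-0.04890924 -0.00235903  0.01081329]
[-0.02973959  0.00198144  0.05868911]
[-0.006736    0.00719     0.11614011]
```

{"op": "jog_arm", "data": {"moves": [[[0, 0, 0], [0, -0.003, 0.001], 0.09], [[0, 0, 0], [0, -0.008, 0.002], 0.1], [[0, 0, 0], [0, -0.015, 0.004], 0.15], [[0, 0, 0], [0, -0.025, 0.004], 0.2], [[0, 0, 0], [0, -0.04, 0.004], 0.2], [[0, 0, 0], [0, -0.065, 0.004], 0.2], [[0, 0, 0], [0, -0.1, 0.004], 0.2], [[0, 0, 0], [0, -0.14, 0.004], 0.2], [[0, 0, 0], [0, -0.18, 0.004], 0.2], [[0, 0, 0], [0, -0.22, 0.004], 0.2]]}}

```text
time: 11.95
position: [0.4207, 0.0145, 0.4045]
tool_rot: [-0.906, 0.33, -0.651]
force: [0.6, 0.3, 0.3]
width: 0.0552
```

Run:
```python
from h import *
s,M,p=st(); print(p,s["force"],s["width"],s["qpos"].round(2),inb(p+M[:,1]*.185))
T=arm.read_camera("top");S=arm.read_camera("scene")
m,b,q=big(mask(T,"egg",(150,130,260,250))); print("top",b,q)
for z in(.04,.05,.06): print(inb(plane(T,q,z)))
a=cv2.resize(T["color"][110:330,100:300],None,fx=2.5,fy=2.5,interpolation=cv2.INTER_CUBIC); cv2.imwrite("pics/e3.png",a)
m,b,q=big(mask(T,"ball",(330,160,375,200))); print("ball",plane(T,q,.0444))
goto(np.array([.5986,-.2300,.044]),-UP,np.array([1,0,0]))
```

```text
[0.42071015 0.01453027 0.40454438] [0.64366313 0.25447296 0.30383676] 0.05522168704526112 [-0.45 -0.39  2.15  0.63  1.27  0.1 ] [-0.03537243  0.00039228  0.26618076]
top [188 178  19  18 243] [196.89711934 186.51851852]
[-0.05283624 -0.00222796  0.01366642]
[-0.04897361 -0.00136082  0.02322073]
[-0.04511098 -0.00049368  0.03277504]
ball [ 0.59846116 -0.23001873  0.0444    ]
1 turn [-34.2 -38.9  13.2] shift [ 0.291   0.1052 -0.1635] |t| 0.35 TCP [ 0.599 -0.23   0.229]
-1 turn [-16.7 134.  -43.2] shift [ 0.291   0.1052 -0.1635] |t| 0.35 TCP [ 0.599 -0.23   0.229]
```

View pics/e3.png

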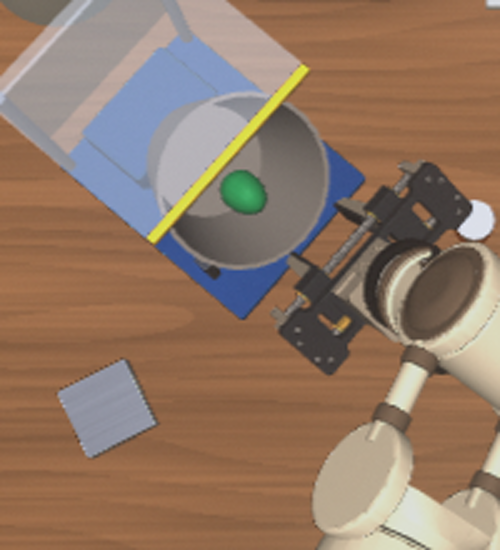

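The egg lies at rest in the low corner (crop (243,190); barrel about (-45, 0, 32) mm). Now the ball.

{"op": "jog_arm", "data": {"moves": [[[0, 0, 0], [0.04, 0.0, -0.01], 0.5], [[-5, -6, 2], [0.08, 0.0, -0.03], 1], [[-10, -11, 4], [0.12, 0.01, -0.05], 1], [[-15, -17, 6], [0.16, 0.018, -0.066], 1], [[-20, -23, 8], [0.2, 0.026, -0.08], 1], [[-25, -29, 10], [0.24, 0.035, -0.1], 1], [[-30, -34, 11.6], [0.27, 0.044, -0.112], 1], [[-34.2, -38.9, 13.2], [0.291, 0.0486, -0.1223], 1], [[-34.2, -38.9, 13.2], [0.291, 0.0486, -0.1223], 1], [[-34.2, -38.9, 13.2], [0.291, 0.0486, -0.1223], 1]]}}

```text
time: 13.3
position: [0.5978, -0.2287, 0.2986]
tool_rot: [-1.568, 0.001, -0.001]
force: [-0.1, 0.1, 0.5]
width: 0.0919
```

Run:
```python
from h import *
s,M,p=st(); print(p,s["qpos"].round(2),s["width"])
goto(np.array([.5985,-.2300,.044]),-UP,np.array([1,0,0]))
```

```text
[ 0.59783801 -0.22867273  0.29862865] [-0.55  0.42  1.5   0.    1.23 -0.55] 0.09194426098343952
1 turn [-0.1 -0.1 -0. ] shift [ 0.0007  0.0696 -0.0015] |t| 0.07 TCP [ 0.598 -0.23   0.229]
-1 turn [  0.  179.9  -0.2] shift [ 0.0007  0.0696 -0.0015] |t| 0.07 TCP [ 0.598 -0.23   0.229]
```

{"op": "jog_arm", "data": {"moves": [[[0, 0, 0], [0.0007, 0.02, -0.0013], 1], [[0, 0, 0], [0.0007, 0.04, -0.0013], 1], [[0, 0, 0], [0.0007, 0.06, -0.0013], 1], [[0, 0, 0], [0.0007, 0.0695, -0.0013], 1], [[0, 0, 0], [0.0007, 0.0695, -0.0013], 1], [[0, 0, 0], [0.0007, 0.0695, -0.0013], -0.3], [[0, 0, 0], [0.0007, 0.0695, -0.0013], -0.3], [[0, 0, 0], [0.0007, 0.0695, -0.0013], -0.3], [[0, 0, 0], [0.0007, 0.0695, -0.0013], -0.3], [[0, 0, 0], [0.0007, 0.0695, -0.0013], -0.3]], "force": 25}}

```text
time: 14.55
position: [0.5985, -0.2298, 0.2292]
tool_rot: [-1.568, 0.001, -0.001]
force: [-2.4, 0.3, 0.4]
width: 0.044
```

{"op": "jog_arm", "data": {"moves": [[[0, 0, 0], [0, 0, 0], -0.3], [[0, 0, 0], [0, 0, 0], -0.3], [[0, 0, 0], [0, -0.01, 0], -0.3], [[0, 0, 0], [0, -0.03, 0], -0.3], [[0, 0, 0], [0, -0.06, 0], -0.3], [[0, 0, 0], [0, -0.1, 0], -0.3], [[0, 0, 0], [0, -0.13, 0], -0.3], [[0, 0, 0], [0, -0.15, 0], -0.3], [[0, 0, 0], [0, -0.15, 0], -0.3], [[0, 0, 0], [0, -0.15, 0], -0.3]]}}

```text
time: 15.8
position: [0.5982, -0.23, 0.3777]
tool_rot: [-1.567, 0.003, 0.001]
force: [-0.2, -0.1, -1.7]
width: 0.0427
```

Run:
```python
from h import *
s,M,p=st(); print(p,s["force"],s["qpos"].round(2),s["width"])
S=arm.read_camera("scene");T=arm.read_camera("top")
_,a,P=big(mask(S,"ball"));_,b,q=big(mask(T,"ball")); print(a,b,tri(S,P,T,q), "expected",p+M[:,1]*.185)
goto(bar(-.035,0,.30),-ZB,-YT)
```

```text
[ 0.5982084  -0.23000435  0.37774184] [-0.21758389 -0.09245382 -1.68899375] [-0.56  0.35  1.43  0.    1.37 -0.55] 0.04265434850705358
[181 290   6   5  14] [110  78   1   1   1] (array([0.72628534, 0.01985597, 0.44531814]), np.float64(0.5799032444684243)) expected [ 0.59781219 -0.22929533  0.19274362]
1 turn [ 34.3  39.  -12.9] shift [-0.1906 -0.053   0.229 ] |t| 0.303 TCP [ 0.408 -0.001  0.432]
-1 turn [ -16.3 -134.   -43.3] shift [-0.1906 -0.053   0.229 ] |t| 0.303 TCP [ 0.408 -0.001  0.432]
```

The ball is held (42.7 mm, 1.7 N). I'll go to the pre-entry pose.

{"op": "jog_arm", "data": {"moves": [[[0, 0, 0], [-0.02, -0.015, 0.03], -0.3], [[5, 5.6, -2], [-0.045, -0.03, 0.06], -0.3], [[10, 11, -4], [-0.07, -0.04, 0.09], -0.3], [[15, 17, -5.6], [-0.1, -0.053, 0.12], -0.3], [[20, 22.5, -7.5], [-0.12, -0.053, 0.15], -0.3], [[25, 28, -9.3], [-0.15, -0.053, 0.18], -0.3], [[30, 34, -11.2], [-0.17, -0.053, 0.205], -0.3], [[34.3, 39, -12.9], [-0.19, -0.053, 0.229], -0.3], [[34.3, 39, -12.9], [-0.19, -0.053, 0.229], -0.3], [[34.3, 39, -12.9], [-0.19, -0.053, 0.229], -0.3]]}}

```text
time: 17.15
position: [0.4088, -0.0013, 0.4315]
tool_rot: [-0.903, 0.333, -0.652]
force: [-1.1, 0.0, -1.0]
width: 0.0425
```

Run:
```python
from h import *
s,M,p=st(); print(p,s["force"],s["qpos"].round(2),s["width"],inb(p+M[:,1]*.185))
S=arm.read_camera("scene");T=arm.read_camera("top")
_,a,P=big(mask(S,"ball"));_,b,q=big(mask(T,"ball")); X=tri(S,P,T,q); print(a,b,X,inb(X[0]))
_,b,q=big(mask(T,"egg",(150,130,260,250))); print("egg",b,q)
for z in(.20,.06,.044): goto(bar(-.007,.017,z),-ZB,-YT)
```

```text
[ 0.40881898 -0.00131348  0.43148009] [-1.06894743  0.02889609 -0.96677839] [-0.5  -0.45  2.13  0.63  1.36  0.1 ] 0.04246025499574511 [-0.035252   -0.00068924  0.29959232]
[298 162  17  20 206] [225 197  20  20 296] (array([0.48023246, 0.08294002, 0.28627789]), np.float64(0.005532679238942806)) [-0.03097898 -0.00035613  0.3022024 ]
egg [188 178  19  18 243] [196.9382716 186.4691358]
1 turn [ 0.1 -0.  -0. ] shift [-0.0182  0.0997  0.0279] |t| 0.105 TCP [0.448 0.072 0.367]
-1 turn [0.0e+00 1.8e+02 1.0e-01] shift [-0.0182  0.0997  0.0279] |t| 0.105 TCP [0.448 0.072 0.367]
1 turn [ 0.1 -0.  -0. ] shift [-0.0181  0.2397  0.028 ] |t| 0.242 TCP [0.501 0.135 0.254]
-1 turn [0.0e+00 1.8e+02 1.0e-01] shift [-0.0181  0.2397  0.028 ] |t| 0.242 TCP [0.501 0.135 0.254]
1 turn [ 0.1 -0.  -0. ] shift [-0.0181  0.2557  0.0281] |t| 0.258 TCP [0.508 0.142 0.241]
-1 turn [0.0e+00 1.8e+02 1.0e-01] shift [-0.0181  0.2557  0.0281] |t| 0.258 TCP [0.508 0.142 0.241]
```

The ball sits in the grip within a few mm of where it should be. I go in, offset beside the egg.

{"op": "jog_arm", "data": {"moves": [[[0, 0, 0], [-0.009, 0.03, 0.014], -0.3], [[0, 0, 0], [-0.018, 0.06, 0.028], -0.3], [[0, 0, 0], [-0.018, 0.09, 0.028], -0.3], [[0, 0, 0], [-0.018, 0.12, 0.028], -0.3], [[0, 0, 0], [-0.018, 0.15, 0.028], -0.3], [[0, 0, 0], [-0.018, 0.18, 0.028], -0.3], [[0, 0, 0], [-0.018, 0.205, 0.028], -0.3], [[0, 0, 0], [-0.018, 0.225, 0.028], -0.3], [[0, 0, 0], [-0.018, 0.237, 0.028], -0.3], [[0, 0, 0], [-0.018, 0.242, 0.028], -0.3]]}}

```text
time: 18.5
position: [0.5027, 0.1355, 0.2515]
tool_rot: [-0.903, 0.335, -0.652]
force: [-0.7, -0.5, -1.3]
width: 0.0427
```

Run:
```python
from h import *
s,M,p=st(); print(s["force"],s["width"],inb(p+M[:,1]*.185))
goto(bar(-.007,.017,.044),-ZB,-YT)
a=arm.read_camera("scene")["color"][140:280,290:430];b=arm.read_camera("top")["color"][110:250,140:280]
cv2.imwrite("pics/b2.png",cv2.resize(np.hstack([a,b]),None,fx=2.8,fy=2.8,interpolation=cv2.INTER_CUBIC))
```

```text
[-0.68795355 -0.45008788 -1.27809622] 0.042701409739480216 [-0.00758191  0.01687729  0.05703043]
1 turn [ 0.1 -0.  -0.1] shift [-0.0003  0.013   0.0003] |t| 0.013 TCP [0.508 0.142 0.241]
-1 turn [1.0e-01 1.8e+02 2.0e-01] shift [-0.0003  0.013   0.0003] |t| 0.013 TCP [0.508 0.142 0.241]
```

View pics/b2.png

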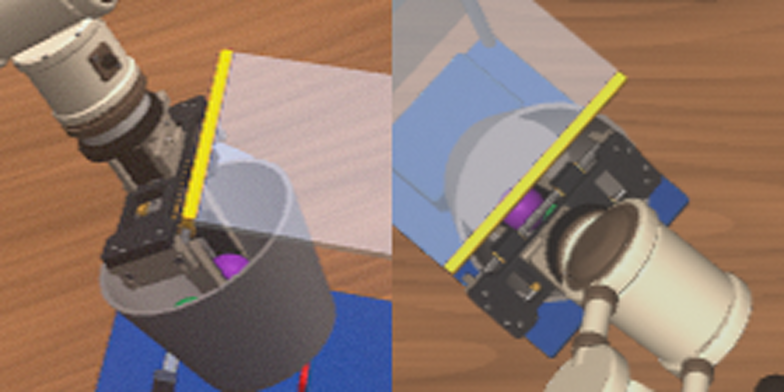

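The ball (scene crop (230,265)) is inside, beside the egg's green (187,300), and the gripper is clear of guard and rim. Lowering slowly.

{"op": "jog_arm", "data": {"moves": [[[0, 0, 0], [0, 0.002, 0], -0.3], [[0, 0, 0], [0, 0.004, 0], -0.3], [[0, 0, 0], [0, 0.0055, 0], -0.3], [[0, 0, 0], [0, 0.007, 0], -0.3], [[0, 0, 0], [0, 0.008, 0], -0.3], [[0, 0, 0], [0, 0.009, 0], -0.3], [[0, 0, 0], [0, 0.01, 0], -0.3], [[0, 0, 0], [0, 0.011, 0], -0.3], [[0, 0, 0], [0, 0.012, 0], -0.3], [[0, 0, 0], [0, 0.0125, 0], -0.3]], "force": 10}}

```text
time: 19.85
position: [0.5078, 0.1412, 0.2426]
tool_rot: [-0.901, 0.333, -0.653]
force: [-0.2, 2.9, 5.7]
width: 0.0426
```

Run:
```python
from h import *
s,M,p=st(); print(s["force"],s["moment"],s["width"],inb(p+M[:,1]*.185))
```

```text
[-0.17407045  2.93042666  5.6539049 ] [ 0.51247425 -0.04209139  0.19614746] 0.0425815110393332 [-0.00627414  0.01652292  0.04535172]
```

Light contact (about 7 N), so the ball is resting on the egg. I ease off a hair and open slowly.

{"op": "jog_arm", "data": {"moves": [[[0, 0, 0], [0, -0.0003, 0], -0.07], [[0, 0, 0], [0, -0.0005, 0], -0.05], [[0, 0, 0], [0, -0.0005, 0], -0.04], [[0, 0, 0], [0, -0.0005, 0], -0.02], [[0, 0, 0], [0, -0.0005, 0], 0.0], [[0, 0, 0], [0, -0.0005, 0], 0.02], [[0, 0, 0], [0, -0.0005, 0], 0.04], [[0, 0, 0], [0, -0.0005, 0], 0.06], [[0, 0, 0], [0, -0.0005, 0], 0.08], [[0, 0, 0], [0, -0.0005, 0], 0.08]], "force": 3}}

```text
time: 21.1
position: [0.5076, 0.1409, 0.2431]
tool_rot: [-0.901, 0.333, -0.653]
force: [-0.3, 0.1, -0.4]
width: 0.0497
```

Run:
```python
from h import *
s,M,p=st(); print(s["force"],s["width"],inb(p+M[:,1]*.185))
a=arm.read_camera("scene")["color"][140:280,290:430];b=arm.read_camera("top")["color"][110:250,140:280]
cv2.imwrite("pics/b3.png",cv2.resize(np.hstack([a,b]),None,fx=2.8,fy=2.8,interpolation=cv2.INTER_CUBIC))
```

```text
[-0.26640672  0.05164732 -0.38108434] 0.04969226554652257 [-0.00628042  0.01651958  0.0458518 ]
```

View pics/b3.png

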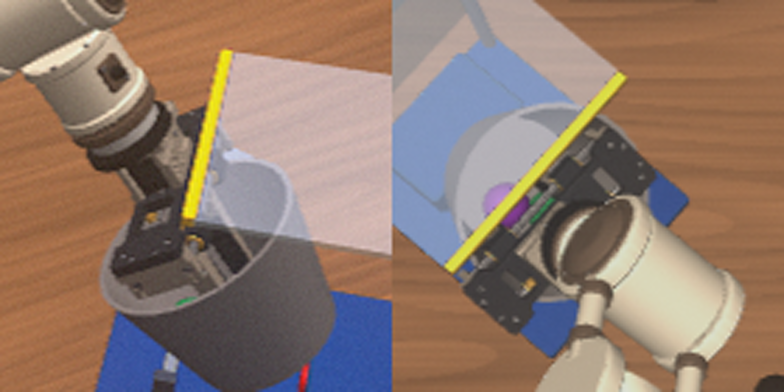

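The ball has left the pads and settled lower (top crop (508,205)). I withdraw along the axis.

{"op": "jog_arm", "data": {"moves": [[[0, 0, 0], [0, -0.002, 0], 0.08], [[0, 0, 0], [0, -0.005, 0], 0.09], [[0, 0, 0], [0, -0.009, 0], 0.12], [[0, 0, 0], [0, -0.015, 0], 0.15], [[0, 0, 0], [0, -0.024, 0], 0.15], [[0, 0, 0], [0, -0.04, 0], 0.15], [[0, 0, 0], [0, -0.07, 0], 0.15], [[0, 0, 0], [0, -0.11, 0], 0.15], [[0, 0, 0], [0, -0.15, 0], 0.15], [[0, 0, 0], [0, -0.2, 0], 0.15]]}}

```text
time: 22.45
position: [0.4302, 0.0511, 0.4058]
tool_rot: [-0.902, 0.334, -0.653]
force: [0.2, -0.1, 0.6]
width: 0.053
```

{"op": "jog_arm", "data": {"moves": [[[0, 0, 0], [0.02, -0.01, 0], 0.15], [[0, 0, 0], [0.04, -0.02, 0], 0.15], [[0, 0, 0], [0.06, -0.03, 0], 0.15], [[0, 0, 0], [0.06, -0.03, 0], 0.15], [[0, 0, 0], [0.06, -0.03, 0], 0.15], [[0, 0, 0], [0.06, -0.03, 0], 0.15], [[0, 0, 0], [0.06, -0.03, 0], 0.15], [[0, 0, 0], [0.06, -0.03, 0], 0.15], [[0, 0, 0], [0.06, -0.03, 0], 0.15], [[0, 0, 0], [0.06, -0.03, 0], 0.15]]}}

```text
time: 23.7
position: [0.4644, -0.0013, 0.4301]
tool_rot: [-0.902, 0.333, -0.653]
force: [0.4, -0.6, 0.6]
width: 0.053
```

Run:
```python
from h import *
s,M,p=st(); print(p,s["force"],s["width"],abs(s["qvel"]).max())
T=arm.read_camera("top");S=arm.read_camera("scene")
for k in("egg","ball"):
    _,b,q=big(mask(T,k,(150,130,260,250))); print(k,b,q,[inb(plane(T,q,z)).round(3).tolist() for z in(.05,.06,.075)])
cv2.imwrite("pics/f.png",np.hstack([S["color"][:,0:420],cv2.resize(T["color"][110:320,140:330],(380,420),interpolation=cv2.INTER_CUBIC)]))
```

```text
[ 0.46436216 -0.00129357  0.43006349] [ 0.37767438 -0.63484317  0.57159227] 0.05297717975282001 0.0010692770534410643
egg [189 177  18  18 242] [197.61983471 185.90909091] [[-0.049, -0.004, 0.023], [-0.045, -0.003, 0.033], [-0.04, -0.002, 0.047]]
ball [175 184  15  16 162] [182.62345679 192.40123457] [[-0.034, 0.036, 0.013], [-0.03, 0.036, 0.022], [-0.025, 0.037, 0.037]]
```

View pics/f.png

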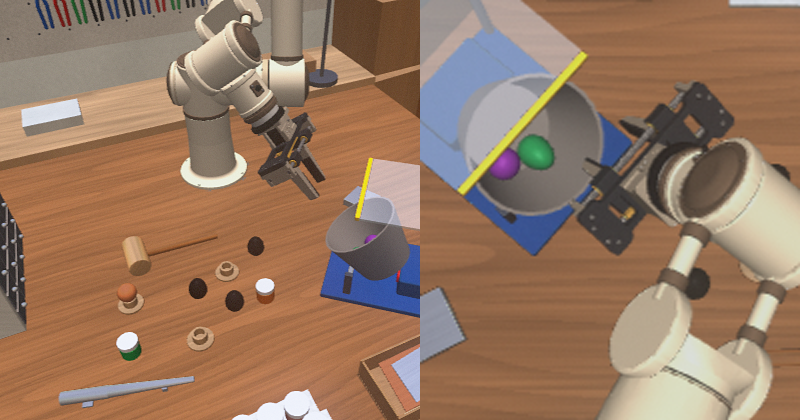

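Both stones lie in the barrel (right half: ball (504,165), egg (536,152)). The bystanders look unmoved, the other two stands are empty, and the arm is clear and still. Handing in.

```bash
python3 -c "
from workcell import arm
print(arm.hand_in())"
```

```text
the job is handed in; nothing more can be done
None
```

The green egg and then the purple ball are in the barrel, and I handed the job in at about 24 s of the 64 s allowed. No verdict was reported.

- **Final positions:** In the last picture both stones lie side by side at the bottom of the barrel. In the barrel frame the egg is at about (-45, -3, 33) mm and the ball at about (-31, 36, 20) mm, so both are within the limits. These come from the top camera with assumed heights, so they are good to about a centimetre.
- **Bystanders and arm:** The copper ball, jars and mallet look unmoved in that picture. The block is only partly in it, and I did not measure any bystander. The gripper was well clear of everything, with residual force under 1 N.
- **Gentle release:** The gripper body is wider than the barrel mouth, so neither stone could be lowered fully to the floor.
    - **Egg:** I let it go about 16 mm above its resting place, by calculation, and it dropped at most about 0.55 m/s.
    - **Ball:** I let it go after about 7 N of contact, which I took to be the ball on the egg, though it could have been the gripper body on the rim. It then rolled down beside the egg.
    - I did not measure either stone's speed. By calculation both should stay under the 0.75 m/s limit.

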